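Put the hem plate away upright

ROBOT

A 6-joint arm with a two-finger parallel gripper is mounted at the origin on a cart in front of the work surface, level with it; the furniture and walls round the work are solid. World frame = base frame: x ahead of the robot, y to its left, z up, the work surface at z = 0. Lengths are in m, angles in degrees, forces in N, time in s.
With the tool pointing down it reaches from about 0.375 to 0.9 m from the base axis. Payload 3.1 kg.
Tool frame: the origin (TCP) lies at the very end of the fingers, on their centre line; the grasp point (between the pads) lies 19 mm behind it (grip_point_offset is the distance from the TCP to the grasp point, in m); y points along the fingers, x is the direction in which the jaws open and shut, and the axes are right-handed (so a half turn about y gives the same grasp; the last joint's range is limited). The gripper opens to 87 mm and grips with 3 to 60 N. Pads are 19 mm wide; open, the fingers measure 117 mm over their backs; the gripper's body (75 mm by 190 mm) begins 51 mm behind the grasp point.
Start: joints at [-74.57, 30.224, 82.088, -0, 67.689, -10.227], TCP at [0.271, -0.563, 0.223] pointing down, gripper open.
Joint ranges: [-176.69, 176.69], [-43.24, 126.21], [12.49, 139.97], [-82, 262], [0, 151.66], [-163.58, 163.58]. Speed limits (degrees/s): [159.86, 159.86, 180, 180, 180, 180].

INTERFACE

Orientations are given as a 3x3 rotation matrix whose columns are the frame's x, y, z axes.
In Python, from rig import * gives the robot as it stands.
- The arm moves only by the tool send_rows, never from a script. Its argument "moves" is text: rows parted by semicolons, each of 5 numbers parted by spaces: the finger opening in mm, from 0 to 87, then the shift along the tool's x, y, z in mm, then the turn about the tool's y in degrees. In form: fingers dx dy dz yaw; .... A call has 1 to 20 rows; each row shifts and turns the commanded pose from where the row before left it, along the tool's axes as they then stand; what a row does not reach is not made up. A row lasts 1/12 s, in which the tool goes at most 41.7 mm and 7.16 degrees, less where a joint would pass 70% of its speed; a pose out of reach is approached as far as the arm can. A call is refused whole if a number of a shift passes 41.7 or a number of a turn 7.16, either way. A call with a gripper value outside its range is refused whole. The fingers move at their own pace and stop on an object; the grip force is fixed at half the most. Time passes only in rows, so rows that do not move let the fingers close. It gives the time, the measured TCP pose, the force and the opening at its end, in the units of the state.
- read_state(): the state, without advancing time (a new reading comes with each control period).
- capture(name): name is "scene" or "top"; returns a dict with "image" (384x512x3 uint8, blue, green, red), "z_map" (384x512 float32, m along the optical axis (not along the pixel's ray), 0 where there is no reading), "mtx" (3x3 intrinsics, pixels), "origin" and "rotation" of the camera in the world. Camera axes: x right, y up, looking along -z (the intrinsics and any distortion apply to the point x, -y, -z); pixel columns grow to the right and rows downward; lengths in m; the calibration is good to about 2 mm. A picture is of the moment at which its call begins.
- hand_in(): hands the job in, once; it reports no verdict.
Trained networks look in a picture, given as the dict that the camera call returned (one of the last four; its "shot" number tells which), for a name from the list of things; names that differ only in an ending like _2 or _b are one class to them, and where a whole thing is asked for, a point or a joint stands for the part that bears it (a point fixed in the world has none). Each returns a list of dicts, best first, with "p" (0 to 1); they miss things now and then, are a little off and sometimes report something else, mostly with a low value. They report only what shows in the picture. A call takes as long as a camera call. They do not tell look-alikes from the thing itself.
- search_frame(picture, name): "bbox" ([left, top, right, bottom] in pixels, round what is visible of it).
- masks_of(picture, name): "region" (384x512 bool, what is visible of it) and "bbox" ([left, top, right, bottom] in pixels, round what is visible of it).
- mark_of(picture, name): "pixel" ([row, column] in pixels: a listed point, or the origin of a listed thing).
The state is a dict: "time_s": time; "joint_positions": joint angles; "qvel": joint speeds; "tau": joint torques, N m; "position": TCP position; "tcp_rot": TCP orientation; "force": force on the tool from outside, world axes, zero at the start; "moment": the same for the moment, N m; "opening": opening from 0.0 (shut) to 1.0 (fully open).
Only numpy, scipy, OpenCV 4.12 (cv2) and the standard library are available. Lean on these libraries where they do the work, as an engineer would, in place of code of your own. Each camera call takes 0.05 s, during which the arm holds its last target. There are 200 camera calls.

TASK

Put the flat metal hem plate away: it lies flush on the low wooden riser, too wide to grasp and too thin to get under, so slide it forward until a few centimetres of it overhang the riser's front edge (still lying flat there), pinch the overhanging part, and lift it off. Lower it on edge between the two rows of rods of the wooden stand until it rests on the stand's foot, and only then let go. Do not let the plate fall, and leave the two thread reels and the clothes pegs and the little round pot where they are.

Things in the scene. Friction and masses are not known exactly. Their poses are not given: they have to be found in the camera images.
- plate_mid (a point): centre (half-way through the thickness) of the loose flat steel hem plate, 130 (its x) x 110 (its y) x 5 (its z) mm, engraved with thin lines, 0.32 to 0.5 kg; friction about 0.25 on the waxed riser, 0.7 or more in the fingers. Starts flat on the riser, z up, x within 0.06 rad of the riser's x, 30 to 50 mm back from its front edge, 10 to 25 mm short of its back rail, 15 to 40 mm left of its middle
- riser_front (a point): middle of the upper front edge of the fixed wooden riser: board 200 (x) x 220 (y) x 15 (z) mm, top 85 mm above the worktop, on two cheeks 16 mm thick, 8 mm in from its ends, open beneath from the front; a rail 12 mm thick stands 20 mm above the board along its back. x points back over the board (forward and somewhat left, seen from the robot), y along the front edge, z up
- stand_slot (a point): middle of the slot, on top of the 12 mm foot, of the fixed wooden stand: foot 110 (x) x 150 (y) mm; two rows of rods 10 mm thick at x = -14.5 and 14.5 mm, y = -55, 0, 55 mm, tips 60 mm above the foot, leave a 19 mm slot along y, open at the ends. z up. On the way from the riser a wall tap reaches over the sink to 0.48 m ahead of the robot, 0.07 m right, top 0.24 m up: pass over or in front
- reel_a: thread reel 31 mm across, 43 mm high, standing loose on the worktop in front of the stand; origin under its base
- reel_b: thread reel of the same size standing loose on the riser, to the right of the plate; origin under its base
- wax_pot: low round pot 62 mm across, 35 mm high, loose on the worktop behind the stand; origin under its base
- peg_a: wooden clothes peg 72 x 15 x 12 mm (long along its y) lying loose on the worktop between sink and riser; origin under its middle
- peg_b: wooden clothes peg of the same size lying loose on the worktop in front of the stand; origin under its middle
Not all that is in view belongs to the job. There is more than one size of the part that bears plate_mid; the job needs the larger.

How it is judged (in metres and radians):
On the way, in this order (a step that is already met when the one before it is completed fails the run):
1. the plate lies flat on the riser and overhangs its front edge by 2 to 6 cm (x of plate_mid in the frame of riser_front between 0.003 and 0.045 m and angle between plate_mid's own z axis and vertical below 0.1 rad), for 0.2 s.
2. the plate is held by the fingers clear of the riser (height (world z) of plate_mid above 0.12 m and contact force between hem_plate and riser below 0.05 N and contact force between the fingers and hem_plate above 0.5 N), for 0.2 s.
3. the plate is lowered on edge between the rods to the foot, still held (z of plate_mid in the frame of stand_slot below 0.08 m and x of plate_mid in the frame of stand_slot between -0.02 and 0.02 m and angle between plate_mid's own z axis and vertical between 1.25 and 1.9 rad and contact force between the fingers and hem_plate above 0.5 N), for 0.1 s.
At the end, for the whole second after the job is handed in: The plate stands on edge (faces within about 18 degrees of vertical) between the stand's two rows of rods, resting on the foot, its centre within 35 mm of the slot's middle along the slot and 20 mm across it, at rest and released; reels, pot and pegs not moved by 30 mm or more (x of plate_mid in the frame of stand_slot between -0.02 and 0.02 m and y of plate_mid in the frame of stand_slot between -0.035 and 0.035 m and z of plate_mid in the frame of stand_slot between 0.045 and 0.072 m and angle between plate_mid's own z axis and vertical between 1.25 and 1.9 rad and linear speed of hem_plate below 0.02 m/s); the robot touches nothing.
It fails at once if the plate falls to the worktop, the sink or the floor (height (world z) of plate_mid below 0.035 m).
It fails at once if a reel, peg or the pot is moved by 30 mm or more (distance of any of reel_a, reel_b, wax_pot, peg_a, peg_b from where it was at the start of the episode above 0.03 m).
It also fails if it takes over 64 s, if anything falls off the work surface, if the arm or the gripper's body presses on something with over 40 N, if the wrist force passes 120 N, or if a joint passes its speed limit or range.

## Working session

There is one attempt and no reset: what is moved stays moved. The work goes in short steps, Python scripts to look and compute and a tool call to move; the robot and the scene stay as the last step left them, time stands still between calls to the robot, and variables do not carry over. Pictures are saved under pics/ and viewed, about 8 in all and at most 12, crops included, and the job is handed in when it is done.

Besides the shell and the picture viewer there is one more tool, called after "Request:" as a command line: name --argument value ..., lists and objects as JSON in quotes. send_rows: Moves the arm, as the interface text tells. Its arguments: {"type":"object","properties":{"moves":{"type":"string"}},"required":["moves"]}

```bash
mkdir -p pics
cat > h.py <<'E'
from rig import *
import numpy as np, cv2
def world(p, rc, z=None):
    # rc array Nx2 (row,col) -> world points through depth
    rc=np.atleast_2d(np.asarray(rc,float)); K=np.array(p["mtx"]); 
    r=np.clip(rc[:,0].round().astype(int),0,383); c=np.clip(rc[:,1].round().astype(int),0,511)
    ray=np.stack([(rc[:,1]-K[0,2])/K[0,0],-(rc[:,0]-K[1,2])/K[1,1],-np.ones(len(rc))],1)
    R=np.array(p["rotation"]);o=np.array(p["origin"])
    if z is None: return (ray*p["z_map"][r,c][:,None])@R.T+o
    w=ray@R.T; return o+w*((z-o[2])/w[:,2])[:,None]
def project(p,P):
    P=np.atleast_2d(P); c=(P-np.array(p["origin"]))@np.array(p["rotation"]); K=np.array(p["mtx"])
    return np.stack([K[1,2]+K[1,1]*(-c[:,1]/-c[:,2]), K[0,2]+K[0,0]*c[:,0]/-c[:,2]],1)
E
python3 - <<'E'
from h import *
np.set_printoptions(precision=3,suppress=True)
s=read_state(); print(s)
for n in ["scene","top"]:
    p=capture(n); cv2.imwrite(f"pics/{n}0.png",cv2.resize(p["image"],None,fx=1.5,fy=1.5)); print(n,[k for k in p],p["origin"],p["rotation"],p["mtx"])
    for o in ["plate_mid","riser_front","stand_slot","reel_a","wax_pot","peg_a"]:
        for d in mark_of(p,o)[:3]: print(o,round(d["p"],2),d["pixel"],world(p,[d["pixel"]])[0])
E
```

```text
{'time_s': 0.0, 'joint_positions': array([-74.573,  30.278,  82.156,  -0.001,  67.687, -10.227]), 'qvel': array([ 0.042, -0.034, -0.008,  0.011, -0.041,  0.034]), 'tau': array([  0.   , -44.004, -17.66 ,   0.063,   0.058,  -0.   ]), 'position': array([ 0.27 , -0.563,  0.222]), 'tcp_rot': array([[ 0.433, -0.001,  0.901],
       [-0.901,  0.002,  0.433],
       [-0.002, -1.   ,  0.   ]]), 'force': array([-0.052,  0.177,  0.298]), 'moment': array([-0.018,  0.015, -0.027]), 'opening': 0.998972408338042}
scene ['image', 'z_map', 'mtx', 'origin', 'rotation', 'shot'] [-0.303  0.46   1.12 ] [[-0.553  0.619 -0.558]
 [-0.833 -0.41   0.371]
 [ 0.001  0.67   0.742]] [[347.432   0.    259.295]
 [  0.    347.432 196.816]
 [  0.      0.      1.   ]]
plate_mid 0.83 [178.0, 352.7] [ 0.398 -0.518  0.003]
riser_front 0.71 [177.3, 327.8] [ 0.467 -0.43  -0.001]
stand_slot 0.6 [268.9, 169.1] [0.419 0.372 0.01 ]
reel_a 0.39 [286.1, 205.6] [0.274 0.296 0.031]
wax_pot 0.63 [225.2, 138.7] [0.651 0.393 0.033]
peg_a 0.63 [209.4, 308.0] [ 0.361 -0.226  0.009]
peg_a 0.63 [310.4, 178.0] [0.26  0.411 0.006]
peg_a 0.44 [224.7, 139.5] [0.652 0.39  0.033]
top ['image', 'z_map', 'mtx', 'origin', 'rotation', 'shot'] [ 0.304 -0.047  1.56 ] [[ 0.014  0.994 -0.107]
 [-1.     0.013 -0.012]
 [-0.01   0.107  0.994]] [[349.984   0.    250.93 ]
 [  0.    349.984 194.037]
 [  0.      0.      1.   ]]
plate_mid 0.87 [213.0, 359.7] [ 0.394 -0.515 -0.005]
plate_mid 0.74 [181.0, 314.9] [ 0.522 -0.301  0.086]
riser_front 0.63 [199.8, 331.0] [ 0.443 -0.368  0.086]
stand_slot 0.66 [203.9, 159.4] [0.421 0.377 0.015]
reel_a 0.53 [168.7, 340.8] [ 0.569 -0.402  0.125]
reel_a 0.43 [234.0, 174.4] [0.29  0.298 0.044]
wax_pot 0.5 [145.4, 161.6] [0.681 0.372 0.036]
peg_a 0.53 [220.8, 295.9] [ 0.355 -0.231 -0.002]
peg_a 0.41 [239.6, 149.2] [0.263 0.417 0.007]
```

Run:
```python
import cv2,numpy as np
a=cv2.imread("pics/top0.png");  b=cv2.imread("pics/scene0.png")
c=np.vstack([cv2.resize(a[225:375,405:605],(800,600))])
cv2.imwrite("pics/crop.png",c)
```

```text
(no output)
```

View pics/top0.png

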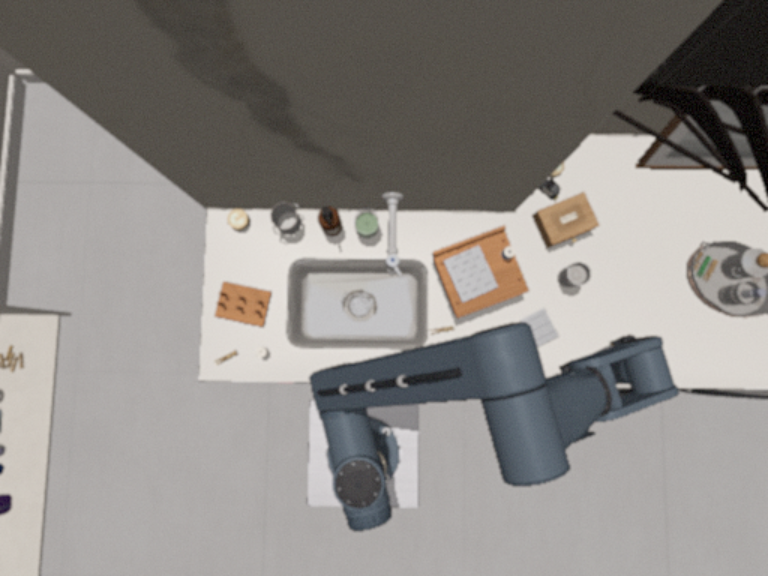

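View pics/crop.png

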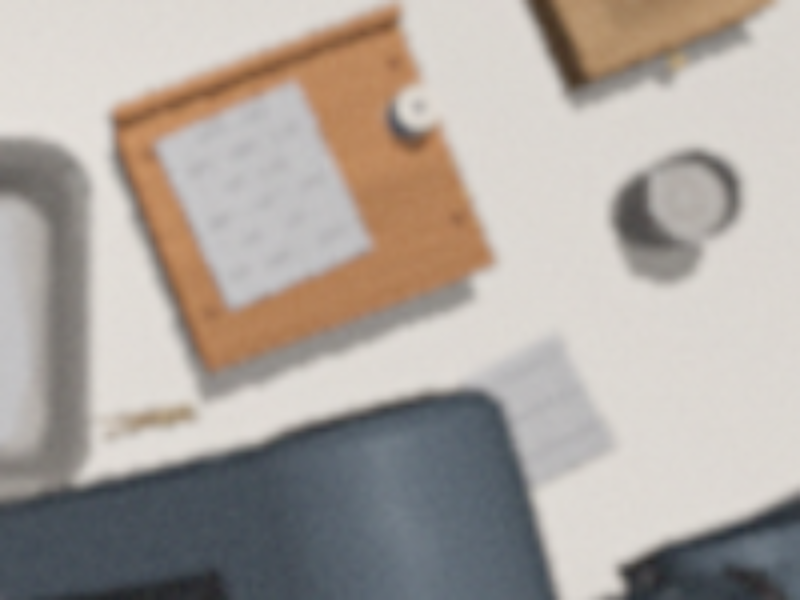

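View pics/scene0.png

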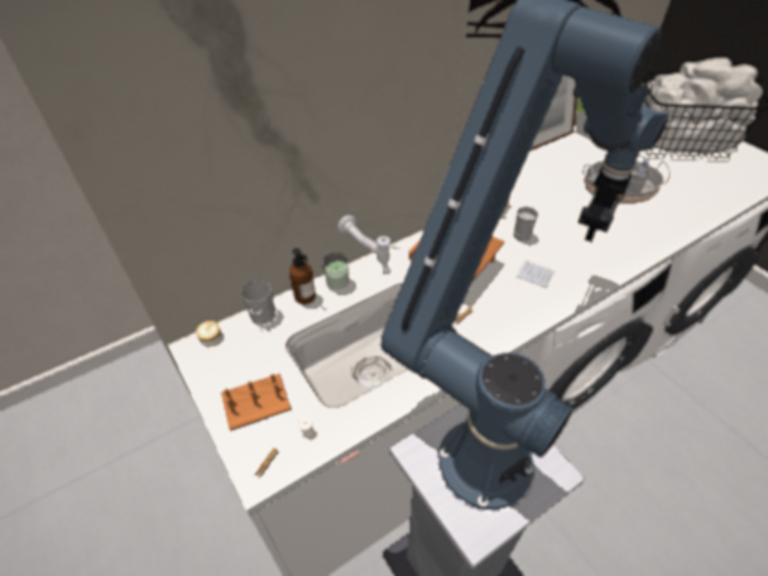

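The larger plate is the one on the riser, at about (470,273) in the 1.5x top view. The smaller look-alike lies on the worktop at about (540,325). The reels, pegs and pot all match the description. The stand is at (243,303), upper left.

The moves can't tilt the tool, so I can't pinch the plate while it lies flat. After the overhang step I'll lower its front edge over the riser's edge under finger pressure. Then I'll grip its raised back edge from above.

Run:
```python
from h import *
np.set_printoptions(precision=4,suppress=True)
p=capture("top")
def pts(m): 
    rc=np.argwhere(m); return world(p,rc)
def rect(xy):
    r=cv2.minAreaRect(xy.astype(np.float32)); return np.array(r[0]),np.array(r[1]),r[2],cv2.boxPoints(r)
# dense cloud around riser
rr,cc=np.mgrid[0:384,0:512]; W=world(p,np.c_[rr.ravel(),cc.ravel()])
b=(W[:,0]>.36)&(W[:,0]<.72)&(W[:,1]<-.15)&(W[:,1]>-.6)
sel=b&(abs(W[:,2]-.087)<.012); print("riser+plate top",rect(W[sel,:2]),sel.sum(),np.median(W[sel,2]))
for d in masks_of(p,"plate_mid")[:3]:
    q=pts(d["region"]); z=np.median(q[:,2]); q2=world(p,np.argwhere(d["region"]),z)
    print("plate",d["p"],z,rect(q2[:,:2]))
for nm in ["stand_slot","reel_b","wax_pot","peg_a"]:
    for d in masks_of(p,nm)[:3]:
        q=pts(d["region"]); print(nm,round(d["p"],2),d["bbox"],"mean",q.mean(0),"z95",np.percentile(q[:,2],[5,95]),rect(q[:,:2])[1:3])
# tall obstacles near riser/stand
for (x0,x1,y0,y1) in [(.36,.75,-.6,-.15),(.2,.7,.2,.5)]:
    t=(W[:,0]>x0)&(W[:,0]<x1)&(W[:,1]<y1)&(W[:,1]>y0)&(W[:,2]>.11)&(W[:,2]<.4)
    print(np.unique(np.c_[(W[t,:2]/.04).round()*.04,(W[t,2:]/.04).round()*.04],axis=0,return_counts=True))
s=W[(W[:,0]>.3)&(W[:,0]<.55)&(W[:,1]>.27)&(W[:,1]<.5)&(W[:,2]>.04)&(W[:,2]<.1)]; print("rods",s)
f=W[(W[:,0]>.33)&(W[:,0]<.5)&(W[:,1]>.27)&(W[:,1]<.48)&(W[:,2]>.006)&(W[:,2]<.1)]; print("foot",rect(f[:,:2]))
```

```text
riser+plate top (array([ 0.6049, -0.3791]), array([0.3454, 0.3938]), 15.898448944091797, array([[ 0.3849, -0.237 ],
       [ 0.4928, -0.6158],
       [ 0.825 , -0.5212],
       [ 0.7171, -0.1424]], dtype=float32)) 2396 0.08648290710682527
plate 0.89 0.08985666679692672 (array([ 0.5161, -0.2878]), array([0.1347, 0.1183]), 23.91615104675293, array([[ 0.4305, -0.261 ],
       [ 0.4785, -0.3691],
       [ 0.6016, -0.3145],
       [ 0.5537, -0.2064]], dtype=float32))
plate 0.78 0.002896213573449824 (array([ 0.3743, -0.5103]), array([0.0964, 0.0729]), 31.220739364624023, array([[ 0.3141, -0.5041],
       [ 0.3519, -0.5664],
       [ 0.4344, -0.5165],
       [ 0.3966, -0.4541]], dtype=float32))
stand_slot 0.84 [140.1, 190.9, 180.9, 216.0] mean [0.426  0.3663 0.0231] z95 [0.0065 0.0469] (array([0.5141, 0.1123]), 77.4922103881836)
stand_slot 0.35 [167.7, 231.2, 181.2, 237.4] mean [0.2856 0.301  0.0361] z95 [0.0059 0.0474] (array([0.0272, 0.027 ]), 48.76695251464844)
reel_b 0.57 [337.5, 163.6, 342.1, 174.6] mean [ 0.5699 -0.391   0.1212] z95 [0.0964 0.1314] (array([0.0271, 0.0278]), 3.32531309
[... 3370 characters left out ...]
6]
 [0.4279 0.3092 0.0453]
 [0.4199 0.4275 0.0709]
 [0.4204 0.4251 0.065 ]
 [0.4217 0.4258 0.0489]
 [0.4219 0.4222 0.0465]
 [0.4163 0.376  0.0703]
 [0.4161 0.3709 0.0731]
 [0.4121 0.376  0.0695]
 [0.4119 0.371  0.0719]
 [0.4123 0.3679 0.0679]
 [0.4136 0.3684 0.0503]
 [0.4081 0.3727 0.0653]
 [0.4088 0.3707 0.0572]
 [0.41   0.371  0.0402]
 [0.404  0.3189 0.0736]
 [0.4042 0.3151 0.0714]
 [0.4057 0.3162 0.049 ]
 [0.3998 0.3189 0.0726]
 [0.4004 0.3169 0.0634]
 [0.4011 0.3149 0.054 ]
 [0.3972 0.321  0.0459]]
foot (array([0.4151, 0.3727]), array([0.1655, 0.2061]), 0.7074155807495117, array([[0.3311, 0.4747],
       [0.3336, 0.2686],
       [0.4991, 0.2707],
       [0.4966, 0.4768]], dtype=float32))
```

Run:
```python
from h import *
np.set_printoptions(precision=4,suppress=True)
p=capture("top")
rr,cc=np.mgrid[0:384,0:512]; W=world(p,np.c_[rr.ravel(),cc.ravel()]).reshape(384,512,3)
m=((abs(W[...,2]-.092)<.018)&(W[...,0]>.36)&(W[...,0]<.68)&(W[...,1]<-.15)&(W[...,1]>-.47)).astype(np.uint8)
n,l,st,_=cv2.connectedComponentsWithStats(m); k=1+st[1:,4].argmax(); q=world(p,np.argwhere(l==k),.085)
r=cv2.minAreaRect(q[:,:2].astype(np.float32)); print(r,cv2.boxPoints(r))
v=cv2.imread("pics/top0.png")
b=cv2.boxPoints(r); 
for a in mark_of(p,"riser_front")[:2]: print(a, world(p,[a["pixel"]],.085))
for a in mark_of(p,"peg_a"): print(a["p"],world(p,[a["pixel"]],0))
print(world(p,[[234.,176.]],.043))
```

```text
((0.5230199694633484, -0.3213295340538025), (0.20193779468536377, 0.22595368325710297), 21.239282608032227) [[ 0.388  -0.2526]
 [ 0.4698 -0.4632]
 [ 0.6581 -0.3901]
 [ 0.5762 -0.1794]]
{'pixel': [201.4, 331.7], 'p': 0.95} [[ 0.4361 -0.3713  0.085 ]]
0.55 [[0.2674 0.4128 0.    ]]
0.42 [[ 0.363  -0.2273  0.    ]]
[[0.2897 0.2915 0.043 ]]
```

Request:
send_rows --moves "60 0 0 0 1.8; 60 -12.6 0 31.3 0; 60 -12.6 0 31.3 0; 60 -12.6 0 31.3 0; 60 -12.6 0 31.3 0; 60 -12.6 0 31.3 0; 60 -12.6 0 31.3 0; 60 -12.6 0 31.3 0; 60 -12.6 0 31.3 0; 60 -12.6 0 31.3 0; 60 -12.6 0 31.3 0; 60 -12.6 0 31.3 0; 60 -12.6 0 31.3 0; 60 0 35 0 0; 60 0 35 0 0; 60 0 35 0 0; 60 0 15 0 0; 60 0 0 0 0"

```text
time_s: 2.65
position: [0.5503, -0.271, 0.0982]
tcp_rot: [[0.405, -0.008, 0.914], [-0.914, 0.006, 0.405], [-0.008, -1.0, -0.005]]
force: [-0.6, 0.6, 0.4]
opening: 0.689
```

Request:
send_rows --moves "60 0 3 0 0; 60 0 3 0 0; 60 0 2 0 0; 60 0 1 0 0; 60 0 0 0 0; 60 0 0 0 0"

```text
time_s: 3.15
position: [0.5533, -0.2735, 0.0944]
tcp_rot: [[0.404, 0.001, 0.915], [-0.915, -0.001, 0.404], [0.001, -1.0, 0.001]]
force: [-0.5, 0.4, 0.4]
opening: 0.691
```

Request:
send_rows --moves "60 0 2 0 0; 60 0 2 0 0; 60 0 1 0 0; 60 0 0 0 0; 60 0 0 0 0; 60 0 0 0 0"

```text
time_s: 3.65
position: [0.5533, -0.2734, 0.0904]
tcp_rot: [[0.404, 0.001, 0.915], [-0.915, -0.001, 0.404], [0.001, -1.0, 0.001]]
force: [-2.1, 0.1, 9.5]
opening: 0.685
```

Request:
send_rows --moves "60 0 0.6 0 0; 60 0 0 -3 0.3; 60 0 0 -5 0.3; 60 0 0 -5 0.3; 60 0 0 -5 0.3; 60 0 0 -5 0.3; 60 0 0 -5 0.3; 60 0 0 -5 0.3; 60 0 0 -5 0.3; 60 0 0 -5 0.3; 60 0 0 -4 0; 60 0 0 -3 0; 60 0 0 0 0; 60 0 0 0 0"

```text
time_s: 4.82
position: [0.5096, -0.293, 0.0905]
tcp_rot: [[0.359, 0.007, 0.933], [-0.933, -0.002, 0.359], [0.005, -1.0, 0.005]]
force: [3.7, 1.9, 10.1]
opening: 0.692
```

```bash
cat > look.py <<'E'
from h import *
import sys
np.set_printoptions(precision=4,suppress=True)
F=np.array([.4298,-.3575]);u=np.array([.932,.362]);w=np.array([-.362,.932])
p=capture("top")
if len(sys.argv)>1:
    a,b,c,d=map(int,sys.argv[2:6]); cv2.imwrite(f"pics/{sys.argv[1]}.png",cv2.resize(p["image"][a:b,c:d],None,fx=5,fy=5))
print("force",read_state()["force"],"tcp uw",(read_state()["position"][:2]-F)@np.c_[u,w])
for d in masks_of(p,"plate_mid")[:2]:
    q=world(p,np.argwhere(d["region"]),.09)[:,:2]; r=cv2.minAreaRect(q.astype(np.float32))
    print(d["p"],"rect",r,"uw corners",(cv2.boxPoints(r)-F)@np.c_[u,w])
for d in mark_of(p,"plate_mid")[:2]: print(d["p"],(world(p,[d["pixel"]],.088)[0,:2]-F)@np.c_[u,w])
E
python3 look.py a1 140 235 270 390
```

```text
force [ 3.7053  2.1408 10.776 ] tcp uw [0.0978 0.0312]
0.86 rect ((0.36701542139053345, -0.4800899624824524), (0.0902777835726738, 0.07570920139551163), 27.084867477416992) uw corners [[-0.1517 -0.0585]
 [-0.1439 -0.1338]
 [-0.0541 -0.1246]
 [-0.0619 -0.0493]]
0.84 [-0.0959 -0.1053]
```

View pics/a1.png

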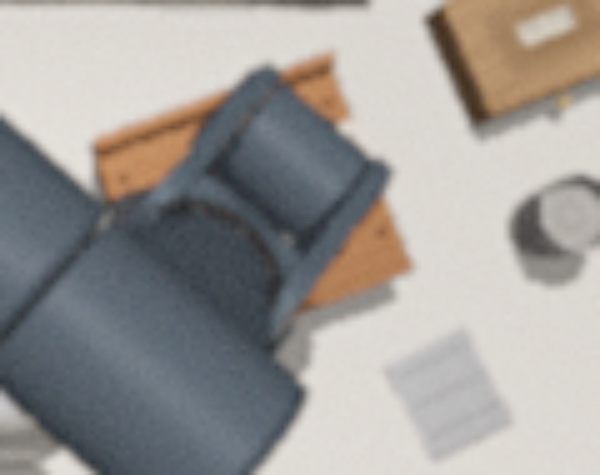

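Request:
send_rows --moves "60 0 0 -4 0; 60 0 0 -5 0; 60 0 0 -5 0; 60 0 0 -5 0; 60 0 0 -5 0; 60 0 0 -4 0; 60 0 0 -2 0; 60 0 0 0 0; 60 0 0 0 0; 60 0 0 0 0"

```text
time_s: 5.8
position: [0.4819, -0.3043, 0.0905]
tcp_rot: [[0.359, 0.007, 0.933], [-0.933, -0.003, 0.359], [0.006, -1.0, 0.005]]
force: [4.4, 2.2, 11.3]
opening: 0.686
```

```bash
python3 - <<'E'
from h import *
p=capture("scene"); cv2.imwrite("pics/s1.png",cv2.resize(p["image"][110:250,260:400],None,fx=4.2,fy=4.2,interpolation=cv2.INTER_CUBIC))
for d in masks_of(p,"plate_mid")[:3]: print(d["p"],d["bbox"])
E
python3 look.py
```

```text
0.54 [295.2, 160.9, 326.1, 177.9]
0.53 [342.8, 172.9, 372.6, 191.7]
0.18 [302.8, 207.2, 313.2, 214.4]
force [ 3.9667  2.1114 11.842 ] tcp uw [0.0678 0.0307]
0.7 rect ((0.3650655448436737, -0.4843089282512665), (0.09030797332525253, 0.0796002671122551), 26.94392967224121) uw corners [[-0.1551 -0.0597]
 [-0.1472 -0.1388]
 [-0.0574 -0.1299]
 [-0.0653 -0.0507]]
0.77 [-0.0845 -0.1023]
```

View pics/s1.png

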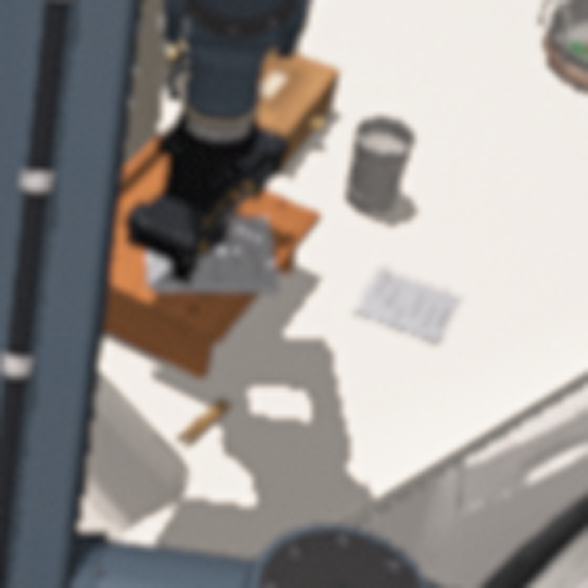

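```bash
cat > sc.py <<'E'
from h import *
np.set_printoptions(precision=4,suppress=True)
F=np.array([.4298,-.3575]);u=np.array([.932,.362]);w=np.array([-.362,.932])
p=capture("scene"); s=read_state(); print(s["time_s"],"force",s["force"],"tcp uw",(s["position"][:2]-F)@np.c_[u,w],s["position"][2])
for d in masks_of(p,"plate_mid")[:3]:
    rc=np.argwhere(d["region"]); q=world(p,rc); uw=(q[:,:2]-F)@np.c_[u,w]
    print(round(d["p"],2),d["bbox"],len(q)); o=uw[:,0].argsort()
    if q[:,2].mean()>.02 and uw[:,1].mean()>-.06: print("u lo/hi",np.percentile(uw[:,0],[1,5,50,95,99]),"w",np.percentile(uw[:,1],[1,5,50,95,99]),"z",np.percentile(q[:,2],[1,5,50,95,99])); print(np.c_[uw[o],q[o,2]][::max(1,len(o)//12)])
E
python3 sc.py
```

```text
6.1 force [ 3.6401  1.9274 12.0017] tcp uw [0.0679 0.0307] 0.09051636763999439
0.89 [293.7, 164.6, 324.8, 179.1] 272
u lo/hi [-0.0117 -0.0031  0.0367  0.0884  0.099 ] w [-0.0521 -0.0435  0.0157  0.0744  0.0847] z [0.0861 0.0877 0.0917 0.0953 0.0964]
[[-0.3868  1.0271  1.1202]
 [ 0.0011  0.0068  0.0934]
 [ 0.011  -0.0127  0.0902]
 [ 0.018   0.0199  0.0943]
 [ 0.0244  0.0509  0.092 ]
 [ 0.0305 -0.022   0.0901]
 [ 0.0358 -0.0312  0.092 ]
 [ 0.0404  0.0055  0.0941]
 [ 0.0457  0.0304  0.093 ]
 [ 0.0494 -0.0289  0.0924]
 [ 0.0543 -0.0298  0.0891]
 [ 0.0727  0.084   0.0911]
 [ 0.0946  0.0725  0.0931]]
0.61 [197.2, 279.1, 211.3, 290.9] 111
u lo/hi [0.0882 0.0896 0.0987 0.116  0.1195] w [0.644  0.6514 0.6656 0.6754 0.6764] z [0.0013 0.0031 0.0399 0.0468 0.0483]
[[0.0877 0.6626 0.0019]
 [0.0903 0.669  0.0091]
 [0.0916 0.6661 0.0178]
 [0.0928 0.6603 0.0432]
 [0.0946 0.673  0.018 ]
 [0.0959 0.673  0.0093]
 [0.0987 0.6741 0.0151]
 [0.1003 0.6517 0.0431]
 [0.104  0.6732 0.0437]
 [0.1064 0.6704 0.0438]
 [0.1086 0.6476 0.0423]
 [0.1122 0.6531 0.0465]
 [0.1167 0.6589 0.0436]]
0.55 [344.3, 171.5, 372.0, 189.9] 273
```

```bash
cat > ov.py <<'E'
from h import *
import sys
F=np.array([.4298,-.3575]);u=np.array([.932,.362]);w=np.array([-.362,.932])
def P(a,b,z): return np.r_[F+a*u+b*w,z]
def draw(p,box,name,polys,s=6):
    a,b,c,d=box; im=cv2.resize(p["image"][a:b,c:d],None,fx=s,fy=s,interpolation=cv2.INTER_CUBIC)
    for k,(pl,col) in enumerate(polys):
        q=project(p,np.array(pl)); q=np.c_[(q[:,1]-c+.5)*s,(q[:,0]-a+.5)*s].round().astype(np.int32)
        cv2.polylines(im,[q],True,col,1)
    cv2.imwrite(f"pics/{name}.png",im)
if __name__=="__main__":
    p=capture("scene"); x=.030;y=.0336
    draw(p,(140,205,265,345),"ov1",[([P(0,-.11,.085),P(0,.11,.085),P(.2,.11,.085),P(.2,-.11,.085)],(0,0,255)),
     ([P(x-.065,y-.055,.09),P(x-.065,y+.055,.09),P(x+.065,y+.055,.09),P(x+.065,y-.055,.09)],(0,255,0))],8)
E
python3 ov.py
```

```text
(no output)
```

View pics/ov1.png

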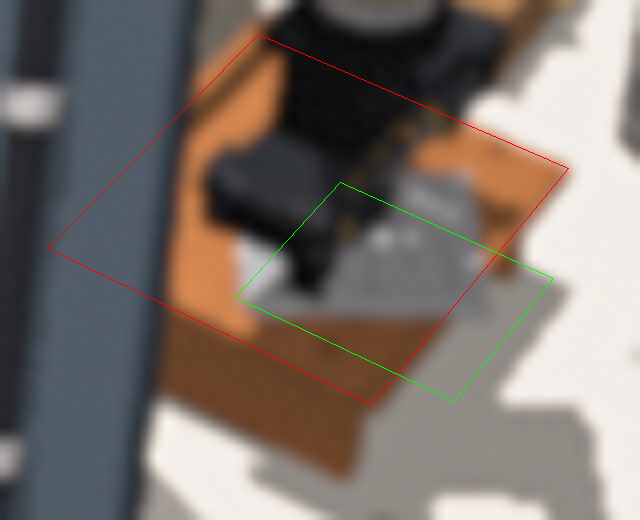

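Run:
```python
from ov import *
np.set_printoptions(precision=4,suppress=True)
p=capture("scene")
c=np.array([[236,270],[248,316],[490,316],[472,172],[405,172]],float)
rc=np.c_[140+c[:,1]/8-.5,265+c[:,0]/8-.5]
print((world(p,rc,.09)[:,:2]-F)@np.c_[u,w])
t=read_state(); print((t["position"][:2]-F)@np.c_[u,w])
```

```text
[[ 0.1053  0.0706]
 [ 0.0822  0.0966]
 [-0.0214  0.0234]
 [ 0.0396 -0.0707]
 [ 0.0697 -0.0494]]
[0.0679 0.0308]
```

The plate has turned about 35° under uneven finger pressure. Its corners are at (248,316), (490,316) and (472,172) in the crop. I'll put both fingers over its centre, press harder, and turn it back.

Request:
send_rows --moves "60 0 -10 0 0; 60 0 -10 0 0; 60 18 0 -7 -7; 60 0 0 0 -7; 60 0 0 0 -7; 60 0 0 0 -7; 60 0 0 0 -7; 60 0 0 0 0; 60 0 8 0 0; 60 0 8 0 0; 60 0 3 0 0; 60 0 1 0 0; 60 0 0.5 0 0; 60 0 0.5 0 0; 60 0 0 0 0; 60 0 0 0 0"

```text
time_s: 7.58
position: [0.4787, -0.3224, 0.0903]
tcp_rot: [[0.83, 0.0, 0.558], [-0.558, -0.001, 0.83], [0.001, -1.0, -0.0]]
force: [-5.3, 3.7, 24.5]
opening: 0.694
```

Request:
send_rows --moves "60 0 0 0 3.4; 60 0 0 0 3.4; 60 0 0 0 3.4; 60 0 0 0 3.4; 60 0 0 0 3.4; 60 0 0 0 3.4; 60 0 0 0 3.4; 60 0 0 0 3.4; 60 0 0 0 3.4; 60 0 0 0 3.4; 60 0 0 0 0; 60 0 0 0 0"

```text
time_s: 8.58
position: [0.4779, -0.3259, 0.0904]
tcp_rot: [[0.379, -0.001, 0.926], [-0.925, -0.007, 0.379], [0.006, -1.0, -0.004]]
force: [-9.3, -5.8, 23.7]
opening: 0.685
```

```bash
cat > loc.py <<'E'
from ov import *
np.set_printoptions(precision=4,suppress=True)
from scipy.optimize import minimize
p=capture("scene"); s=read_state(); print(s["force"],"tcp uw",(s["position"][:2]-F)@np.c_[u,w],s["position"][2])
def corners(x,y,t):
    c,sn=np.cos(t),np.sin(t); return [P(x+c*a-sn*b,y+sn*a+c*b,.09) for a,b in [(-.065,-.055),(-.065,.055),(.065,.055),(.065,-.055)]]
for d in masks_of(p,"plate_mid")[:3]:
    rc=np.argwhere(d["region"]); W=world(p,rc,.09); uw=(W[:,:2]-F)@np.c_[u,w]
    if abs(uw.mean(0)-[.04,.02]).max()>.07: continue
    # fit: all mask points inside, hull points of visible boundary
    def cost(v):
        t=v[2]; q=uw-v[:2]; a=q[:,0]*np.cos(t)+q[:,1]*np.sin(t); b=-q[:,0]*np.sin(t)+q[:,1]*np.cos(t)
        m=np.zeros((384,512),np.uint8); cc=project(p,np.array(corners(*v)))[:,::-1]
        return (np.clip(abs(a)-.065,0,None)**2+np.clip(abs(b)-.055,0,None)**2).sum()*1e4
    print("mask",round(d["p"],2),len(uw),"uw min/max",np.percentile(uw,[2,98],axis=0).ravel())
    h=cv2.convexHull(uw.astype(np.float32))[:,0]; print(h[::max(1,len(h)//12)].tolist().__str__()[:900])
import sys
draw(p,(140,205,265,345),sys.argv[1],[([P(0,-.11,.085),P(0,.11,.085),P(.2,.11,.085),P(.2,-.11,.085)],(0,0,255)),(corners(*map(float,sys.argv[2:5])),(0,255,0))],8)
E
python3 loc.py l1 .061 .013 0
```

```text
[-7.7553 -4.352  24.0448] tcp uw [0.0563 0.0121] 0.09040181998488384
mask 0.52 319 uw min/max [-0.0061 -0.0551  0.1141  0.0802]
[[0.1220594048500061, 0.03484679013490677], [0.11578697711229324, 0.053453195840120316], [0.11255333572626114, 0.05876253545284271], [0.09665169566869736, 0.08487151563167572], [0.09352365881204605, 0.09000744670629501], [0.05609516799449921, 0.07087931036949158], [0.008599094115197659, 0.04460201784968376], [0.001753216958604753, 0.03976733237504959], [-0.008515805006027222, 0.03251515328884125], [-0.011938867159187794, 0.030097721144557], [-0.012548265978693962, 0.02240142971277237], [0.031581807881593704, -0.06039217859506607], [0.038247574120759964, -0.06362886726856232], [0.045425910502672195, -0.058558300137519836], [0.04901503026485443, -0.056023046374320984]]
```

View pics/l1.png

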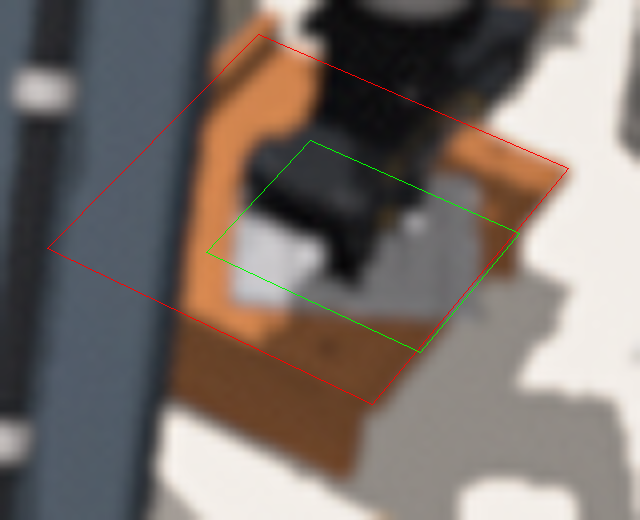

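Run:
```python
from h import *
np.set_printoptions(precision=3,suppress=True)
s=read_state(); R=s["tcp_rot"]; print(R.T@s["force"],R.T@s["moment"],s["tau"],s["qvel"])
```

```text
[  1.333 -23.384  -9.854] [-1.727 -0.38   0.452] [  4.834 -31.003  -9.007   2.267  -1.411   0.383] [-0.015  0.028 -0.019 -0.077  0.106  0.04 ]
```

Only the left fingertip was bearing: the moment puts contact at tool x of about -37 mm. So the plate pivots under it. I'll turn the plate by pushing its right edge with closed fingers instead, then square it up with a two-finger push from behind.

Request:
send_rows --moves "60 0 -10 0 0; 60 0 -10 0 0; 0 0 -5 0 0; 0 0 0 0 0; 0 0 0 0 0; 0 0 0 0 0; 0 0 0 0 0; 0 0 0 0 0; 0 30 0 2 0; 0 30 0 2 0; 0 30 0 3 0; 0 0 0 0 -7; 0 0 0 0 -7; 0 0 0 0 -7; 0 0 0 0 -7; 0 0 0 0 -7; 0 0 12 0 0; 0 0 7 0 0; 0 0 0 0 0; 0 0 0 0 0"

```text
time_s: 10.35
position: [0.5185, -0.4023, 0.0914]
tcp_rot: [[0.839, -0.002, 0.544], [-0.544, 0.002, 0.839], [-0.003, -1.0, 0.001]]
force: [0.1, -0.4, -0.1]
opening: 0.007
```

```bash
python3 sc.py | head -3; python3 -c "
from rig import *
s=read_state();print(s['force'],s['opening'],s['tcp_rot'])"
```

```text
10.4 force [ 0.1341 -1.2753  0.4429] tcp uw [ 0.0667 -0.0744] 0.09207858128143676
0.82 [343.2, 171.8, 368.5, 190.2] 274
0.72 [294.8, 158.9, 326.0, 180.6] 546
[0.7271561  0.08136743 0.40546884] 0.0020476220702513475 [[ 8.39592235e-01 -2.43124291e-04  5.43217102e-01]
 [-5.43217027e-01  3.13697959e-04  8.39592260e-01]
 [-3.74531368e-04 -9.99999921e-01  1.31309116e-04]]
```

Request:
send_rows --moves "0 0 4.3 0 0; 0 0 0 0 0; 0 0 0 0 0; 0 0 0 0 0"

```text
time_s: 10.78
position: [0.5192, -0.4031, 0.0887]
tcp_rot: [[0.84, 0.0, 0.542], [-0.542, -0.0, 0.84], [0.0, -1.0, -0.0]]
force: [-0.2, 0.2, 0.2]
opening: 0.006
```

```bash
python3 loc.py l2 .066 .017 0.6
```

```text
[0.3151 0.0417 0.5475] tcp uw [ 0.0668 -0.0749] 0.08883559737786424
mask 0.84 539 uw min/max [-0.0018 -0.0486  0.1316  0.0749]
[[0.14212532341480255, 0.0017576010432094336], [0.11903874576091766, 0.0481141060590744], [0.11255333572626114, 0.05876253545284271], [0.10295962542295456, 0.0745144933462143], [0.09979696571826935, 0.07970727235078812], [0.0866415873169899, 0.08514708280563354], [0.05266325920820236, 0.06845559924840927], [0.005176169332116842, 0.04218468442559242], [0.001753216958604753, 0.03976733237504959], [-0.008515805006027222, 0.03251515328884125], [-0.00911583099514246, 0.024825509637594223], [-0.009719150140881538, 0.017093650996685028], [0.02245648205280304, -0.04327191039919853], [0.03516080603003502, -0.05786411091685295], [0.04901503026485443, -0.056023046374320984], [0.06654760241508484, -0.051629018038511276], [0.09500864893198013, -0.039560891687870026], [0.09861801564693451, -0.0370112769305706], [0.13470995426177979, -0.011516299098730087], [0.14192797243595123, -0.006417563650757074]]
```

View pics/l2.png

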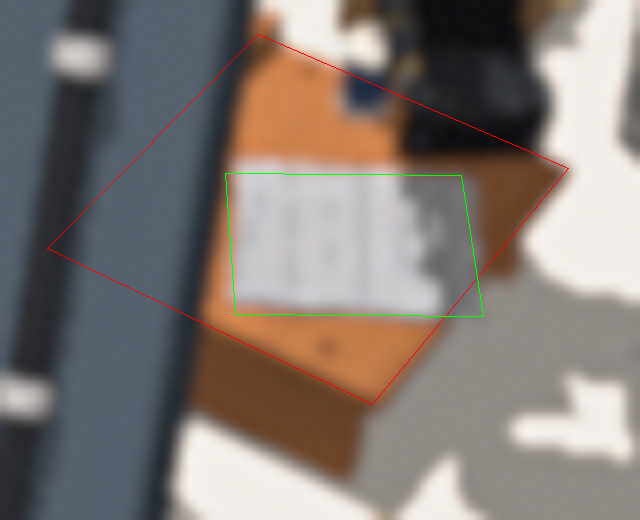

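Request:
send_rows --moves "0 0 1.2 0 0; 0 -4 0 0 0; 0 -4 0 0 1.5; 0 -4 0 0 2; 0 -4 0 0 2; 0 -4 0 0 2; 0 -4 0 0 2; 0 -4 0 0 2; 0 -4 0 0 2; 0 0 0 0 0; 0 0 0 0 0"

```text
time_s: 11.8
position: [0.4936, -0.3833, 0.0876]
tcp_rot: [[0.69, -0.0, 0.723], [-0.723, 0.0, 0.69], [-0.0, -1.0, 0.0]]
force: [-0.5, -0.0, -0.4]
opening: 0.004
```

```bash
cat > pose.py <<'E'
from ov import *
np.set_printoptions(precision=4,suppress=True)
p=capture("scene"); s=read_state(); z=s["tcp_rot"][:,2]; print(s["time_s"],"F",s["force"],"tcp uw",(s["position"][:2]-F)@np.c_[u,w],"z",s["position"][2],"tool yaw",np.degrees(np.arctan2(z[1],z[0]))-21.24)
for d in masks_of(p,"plate_mid")[:3]:
    uw=(world(p,np.argwhere(d["region"]),.09)[:,:2]-F)@np.c_[u,w]
    if abs(uw.mean(0)-[.04,.03]).max()>.08: continue
    r=cv2.minAreaRect(uw.astype(np.float32)); print("plate",round(d["p"],2),r); print(cv2.boxPoints(r))
E
python3 pose.py
```

```text
11.85 F [-1.0619  0.703  -0.1145] tcp uw [ 0.0503 -0.0472] z 0.08750483423302924 tool yaw 22.4249631459074
plate 0.83 ((0.06660173833370209, 0.027151979506015778), (0.1341824233531952, 0.12029247730970383), 21.77507972717285)
[[-0.018   0.0581]
 [ 0.0266 -0.0536]
 [ 0.1512 -0.0038]
 [ 0.1066  0.1079]]
```

Request:
send_rows --moves "0 -4 0 0 2; 0 -4 0 0 2; 0 -4 0 0 2; 0 -4 0 0 2; 0 -4 0 0 2; 0 -4 0 0 2; 0 -4 0 0 2; 0 -4 0 0 2; 0 -3 0 0 2; 0 -2 0 0 2; 0 0 0 0 0; 0 0 0 0 0"

```text
time_s: 12.9
position: [0.4728, -0.3537, 0.0875]
tcp_rot: [[0.402, 0.0, 0.916], [-0.916, -0.0, 0.402], [0.0, -1.0, 0.0]]
force: [0.1, -0.4, -0.6]
opening: 0.004
```

```bash
python3 pose.py
```

```text
12.95 F [ 0.1591 -1.4089  0.0561] tcp uw [ 0.0414 -0.012 ] z 0.08751481308523476 tool yaw 2.4719430733603467
```

Request:
send_rows --moves "0 10 0 0 0; 0 0 -20 0 0; 0 0 -20 0 0; 0 25 -10 20 0; 0 25 0 20 0; 0 0 0 0 0; 0 0 0 0 0"

```text
time_s: 13.58
position: [0.5348, -0.3936, 0.1375]
tcp_rot: [[0.402, 0.001, 0.916], [-0.916, -0.001, 0.402], [0.002, -1.0, 0.001]]
force: [-0.0, -0.1, -1.0]
opening: 0.005
```

```bash
sed -i 's/>.08: continue/>.09: continue/' pose.py; python3 pose.py; sed 's/capture("scene")/capture("top")/' pose.py > poset.py; python3 poset.py
```

```text
13.6333 F [-1.5167  0.4259  0.8956] tcp uw [ 0.0838 -0.0699] z 0.13686027105222767 tool yaw 2.4437080776085125
plate 0.63 ((0.07479789853096008, 0.05652797222137451), (0.14371433854103088, 0.12027080357074738), 4.729736804962158)
[[-0.0018  0.1105]
 [ 0.0081 -0.0093]
 [ 0.1514  0.0025]
 [ 0.1415  0.1224]]
13.7333 F [-0.4412 -0.203  -0.4488] tcp uw [ 0.0831 -0.0687] z 0.13659228978790675 tool yaw 2.42125289155668
plate 0.48 ((0.11428206413984299, 0.03526095300912857), (0.05224163830280304, 0.036231301724910736), 10.565017700195312)
[[0.0853 0.0483]
 [0.0919 0.0127]
 [0.1433 0.0222]
 [0.1366 0.0579]]
```

Request:
send_rows --moves "0 0 0 0 2.4; 0 -35 0 0 0; 0 -35 0 0 0; 0 -35 0 0 0; 0 -35 0 0 0; 0 -35 0 0 0; 0 -35 0 1 0; 0 0 25 0 0; 0 0 24 0 0; 0 0 0 0 0; 0 0 0 0 0; 0 0 0 0 0"

```text
time_s: 14.78
position: [0.4583, -0.1968, 0.0891]
tcp_rot: [[0.362, 0.001, 0.932], [-0.932, -0.0, 0.362], [0.0, -1.0, 0.0]]
force: [-0.1, 0.7, 0.2]
opening: 0.004
```

```bash
python3 pose.py
```

```text
14.8333 F [-0.0447  1.27    0.5529] tcp uw [0.085 0.139] z 0.089404141014904 tool yaw -0.01640485337205888
plate 0.82 ((0.04797130823135376, 0.06092342734336853), (0.08707185089588165, 0.12521681189537048), 10.184181213378906)
[[-0.0059  0.1148]
 [ 0.0162 -0.0084]
 [ 0.1019  0.007 ]
 [ 0.0798  0.1302]]
plate 0.37 ((0.03714460879564285, 0.0259159654378891), (0.1426701843738556, 0.29296717047691345), 16.494226455688477)
[[-0.0728  0.1461]
 [ 0.0103 -0.1348]
 [ 0.1471 -0.0943]
 [ 0.064   0.1866]]
```

Now I'll push it back to the right, down to a pole centre of w ≈ 0.10.

Request:
send_rows --moves "0 0 1.7 0 0; 0 4 0 0 0; 0 4 0 0 0; 0 4 0 0 0; 0 4 0 0 0; 0 4 0 0 0; 0 4 0 0 0; 0 4 0 0 0; 0 4 0 0 0; 0 4 0 0 0; 0 3 0 0 0; 0 0 0 0 0; 0 0 0 0 0; 0 -10 0 0 0; 0 0 -25 0 0; 0 0 -25 0 0; 0 0 0 30 0; 0 0 0 30 0; 0 0 0 0 0"

```text
time_s: 16.47
position: [0.5295, -0.2009, 0.138]
tcp_rot: [[0.365, 0.007, 0.931], [-0.931, -0.003, 0.365], [0.005, -1.0, 0.006]]
force: [-0.6, -1.1, -0.3]
opening: 0.007
```

```bash
python3 pose.py;python3 poset.py
```

```text
16.5167 F [-1.15    0.2254  0.9988] tcp uw [0.147 0.111] z 0.13724135975933055 tool yaw 0.18959182796844232
plate 0.65 ((0.06544860452413559, 0.035184912383556366), (0.13343462347984314, 0.12156415730714798), 4.68474817276001)
[[-0.006   0.0903]
 [ 0.0039 -0.0308]
 [ 0.1369 -0.0199]
 [ 0.127   0.1012]]
16.6167 F [ 0.53    0.2242 -0.1367] tcp uw [0.1443 0.1121] z 0.13635309532385168 tool yaw 0.09138862631225564
```

Request:
send_rows --moves "70 38 0 4 0; 70 39 0 5 0; 70 0 0 0 0; 70 0 25 0 0; 70 0 15 0 0; 70 0 0 0 0; 70 0 0 0 0; 70 0 0 0 0"

```text
time_s: 17.33
position: [0.5606, -0.2704, 0.0973]
tcp_rot: [[0.362, 0.0, 0.932], [-0.932, -0.0, 0.362], [0.0, -1.0, 0.0]]
force: [0.9, 0.2, -0.0]
opening: 0.526
```

```bash
python3 pose.py
```

```text
17.3833 F [ 0.1557 -0.2396 -0.5241] tcp uw [0.1538 0.0335] z 0.09772313931545995 tool yaw -0.00436763390722561
plate 0.85 ((0.06635637581348419, 0.03170490637421608), (0.1347457319498062, 0.1167810708284378), 2.8378756046295166)
[[-0.0038  0.0867]
 [ 0.002  -0.0299]
 [ 0.1365 -0.0233]
 [ 0.1308  0.0934]]
```

Request:
send_rows --moves "70 0 9.3 0 0; 70 0 0 0 0; 70 0 0 0 0; 70 0 0 0 0; 70 0 0 -4 0; 70 0 0 -4 0; 70 0 0 -4 0; 70 0 0 -4 0; 70 0 0 -4 0; 70 0 0 -4 0; 70 0 0 -4 0; 70 0 0 -4 0; 70 0 0 -4 0; 70 0 0 0 0; 70 0 0 0 0"

```text
time_s: 18.68
position: [0.5265, -0.2832, 0.0873]
tcp_rot: [[0.362, -0.001, 0.932], [-0.932, 0.0, 0.362], [-0.001, -1.0, -0.001]]
force: [-0.4, -0.4, 0.2]
opening: 0.807
```

```bash
python3 pose.py
```

```text
18.7333 F [ 0.3184  0.0084 -1.0593] tcp uw [0.1172 0.0343] z 0.08731087585485833 tool yaw 0.01964156947959239
plate 0.66 ((0.040040023624897, 0.037837717682123184), (0.11701518297195435, 0.13079933822155), 88.58082580566406)
[[-0.0268 -0.019 ]
 [ 0.104  -0.0223]
 [ 0.1069  0.0947]
 [-0.0239  0.0979]]
```

Request:
send_rows --moves "70 0 0 -4 0; 70 0 0 -4 0; 70 0 0 -4 0; 70 0 0 -4 0; 70 0 0 -4 0; 70 0 0 -4 0; 70 0 0 -2 0; 70 0 0 0 0; 70 0 0 0 0; 70 0 0 0 0; 70 0 0 0 0"

```text
time_s: 19.7
position: [0.503, -0.2926, 0.0875]
tcp_rot: [[0.363, -0.0, 0.932], [-0.932, 0.0, 0.363], [-0.0, -1.0, -0.0]]
force: [-0.7, -0.0, 0.2]
opening: 0.804
```

```bash
python3 pose.py
```

```text
19.75 F [-0.4023 -0.0172  0.5669] tcp uw [0.0918 0.034 ] z 0.08747263948415546 tool yaw 0.03160278404793715
plate 0.58 ((0.014395996928215027, 0.03847304731607437), (0.11701519042253494, 0.13472270965576172), 88.580810546875)
[[-0.0544 -0.0183]
 [ 0.0803 -0.0217]
 [ 0.0832  0.0953]
 [-0.0515  0.0986]]
```

Request:
send_rows --moves "70 0 0 6 0; 0 0 -20 0 0; 0 0 0 0 0; 0 0 0 0 0; 0 0 0 -30 0; 0 -2 0 -24 0; 0 0 0 0 0; 0 0 0 0 0; 0 0 0 0 0; 0 0 0 0 0; 0 0 10 0 0; 0 0 0 0 0; 0 0 0 0 0"

```text
time_s: 20.88
position: [0.4576, -0.3074, 0.0965]
tcp_rot: [[0.363, -0.001, 0.932], [-0.932, 0.001, 0.363], [-0.002, -1.0, -0.001]]
force: [0.4, 0.1, 0.1]
opening: 0.029
```

```bash
python3 pose.py
python3 - <<'E'
from ov import *
p=capture("scene")
print((world(p,[[206.4,314.3],[214.4,303.]],.01)[:,:2]-F)@np.c_[u,w]); print(read_state()["opening"])
E
```

```text
20.9333 F [0.6393 0.13   0.6352] tcp uw [0.0441 0.0364] z 0.09681110905709726 tool yaw 0.052995651513061404
plate 0.61 ((0.014506038278341293, 0.03793881833553314), (0.13052543997764587, 0.11699382215738297), 0.6157487034797668)
[[-0.0514  0.0957]
 [-0.0501 -0.0213]
 [ 0.0804 -0.0199]
 [ 0.0791  0.0971]]
[[-0.03031795  0.11822276]
 [-0.01349239  0.18310632]]
0.005083827474927433
```

Request:
send_rows --moves "0 0 4 0 0; 0 0 2.5 0 0; 0 0 1 0 0; 0 0 0.6 0 0; 0 0 0 0 0; 0 0 0 0 0; 0 0 0 0 0"

```text
time_s: 21.62
position: [0.4577, -0.3081, 0.0904]
tcp_rot: [[0.363, 0.0, 0.932], [-0.932, -0.0, 0.363], [0.001, -1.0, 0.0]]
force: [-1.7, 1.5, 8.4]
opening: 0.006
```

Pressing. Next I'll add 0.7 mm and drag 41 mm forward.

Request:
send_rows --moves "0 0 0.7 0 0; 0 0 0 0 0; 0 0 0 -3 0; 0 0 0 -3 0; 0 0 0 -3 0; 0 0 0 -3 0; 0 0 0 -3 0; 0 0 0 -3 0; 0 0 0 -3 0; 0 0 0 0 0; 0 0 0 0 0"

```text
time_s: 22.53
position: [0.4405, -0.3173, 0.0904]
tcp_rot: [[0.362, 0.006, 0.932], [-0.932, -0.004, 0.362], [0.006, -1.0, 0.004]]
force: [2.1, 0.8, 8.8]
opening: 0.008
```

```bash
python3 pose.py
```

```text
22.5833 F [2.3771 1.0062 8.5369] tcp uw [0.0245 0.0336] z 0.09040025251359998 tool yaw -0.03976418723842201
plate 0.68 ((-0.007864132523536682, 0.035633385181427), (0.11401156336069107, 0.13276691734790802), 88.50210571289062)
[[-0.0757 -0.0196]
 [ 0.057  -0.0231]
 [ 0.06    0.0909]
 [-0.0727  0.0944]]
```

Request:
send_rows --moves "0 0 0.3 0 0; 0 0 0 -3 0; 0 0 0 -3 0; 0 0 0 -3 0; 0 0 0 -3 0; 0 0 0 -3 0; 0 0 0 -3 0; 0 0 0 -2 0; 0 0 0 0 0; 0 0 0 0 0"

```text
time_s: 23.47
position: [0.4225, -0.325, 0.0905]
tcp_rot: [[0.361, 0.007, 0.932], [-0.932, -0.005, 0.361], [0.007, -1.0, 0.005]]
force: [4.0, 1.6, 10.1]
opening: 0.006
```

```bash
python3 pose.py
```

```text
23.5167 F [ 3.7774  1.4208 10.4412] tcp uw [0.0049 0.033 ] z 0.09053414975740683 tool yaw -0.05887117280760634
plate 0.84 ((-0.025214549154043198, 0.036959849298000336), (0.12478269636631012, 0.10624132305383682), 0.3375118672847748)
[[-0.0879  0.0897]
 [-0.0873 -0.0165]
 [ 0.0375 -0.0158]
 [ 0.0369  0.0904]]
```

Request:
send_rows --moves "0 0 -0.5 0 0; 0 0 -1.2 -0.5 0; 0 0 -1.2 -0.6 0; 0 0 -1.1 -0.7 0; 0 0 -1.1 -0.8 0; 0 0 -1 -0.9 0; 0 0 -0.9 -0.9 0; 0 0 0 0 0; 0 0 0 0 0; 0 0 0 0 0"

```text
time_s: 24.4
position: [0.416, -0.3268, 0.0967]
tcp_rot: [[0.363, 0.002, 0.932], [-0.932, -0.005, 0.363], [0.005, -1.0, 0.0]]
force: [-2.0, -1.7, 7.2]
opening: 0.002
```

```bash
cat > side.py <<'E'
from ov import *
import sys
np.set_printoptions(precision=4,suppress=True)
p=capture("scene"); s=read_state(); print(s["time_s"],"F",s["force"],"tcp uw",(s["position"][:2]-F)@np.c_[u,w],"z",s["position"][2])
for d in masks_of(p,"plate_mid")[:3]:
    q=world(p,np.argwhere(cv2.erode(d["region"].astype(np.uint8),np.ones((3,3)))>0)); uw=(q[:,:2]-F)@np.c_[u,w]
    if abs(uw.mean(0)-[-.01,.03]).max()>.09: continue
    a=np.polyfit(uw[:,0],q[:,2],1); k=abs(np.polyval(a,uw[:,0])-q[:,2])<.02
    A=np.c_[uw[k],q[k,2]]; n=np.linalg.svd(A-A.mean(0))[2][2]; n*=np.sign(n[2])
    print(round(d["p"],2),k.sum(),"normal uwz",n,"tilt",np.degrees(np.arccos(n[2])),"u",np.percentile(A[:,0],[2,98]),"w",np.percentile(A[:,1],[2,98]),"z",np.percentile(A[:,2],[2,98]))
cv2.imwrite(f"pics/{sys.argv[1]}.png",cv2.resize(p["image"][130:215,265:365],None,fx=6,fy=6,interpolation=cv2.INTER_CUBIC))
E
python3 side.py t1
```

```text
24.45 F [-2.5062 -1.1117  7.0835] tcp uw [-0.0017  0.0336] z 0.09673918574464864
0.84 136 normal uwz [-0.5077 -0.0136  0.8614] tilt 30.520428694119925 u [-0.0513 -0.0223] w [-0.0103  0.0807] z [0.0613 0.0805]
```

The tilt is 30.5° as computed, and the clamp is holding. I'll keep going.

Request:
send_rows --moves "0 0 -0.8 -1.1 0; 0 0 -0.8 -1.1 0; 0 0 -0.6 -1.2 0; 0 0 -0.5 -1.2 0; 0 0 -0.4 -1.3 0; 0 0 0 0 0; 0 0 0 0 0; 0 0 0 0 0"

```text
time_s: 25.17
position: [0.4089, -0.3278, 0.0985]
tcp_rot: [[0.363, -0.002, 0.932], [-0.932, -0.002, 0.363], [0.001, -1.0, -0.002]]
force: [-3.8, -3.7, 2.1]
opening: 0.005
```

```bash
python3 side.py t2
```

```text
25.2167 F [-4.1596 -3.7434  2.2334] tcp uw [-0.0087  0.0352] z 0.0984909785198274
0.68 83 normal uwz [-0.8359 -0.0169  0.5486] tilt 56.73226146301912 u [-0.0329 -0.018 ] w [-0.0065  0.084 ] z [0.0493 0.0723]
```

Request:
send_rows --moves "0 0 -0.4 -1.3 0; 0 0 -0.2 -1.3 0; 0 0 -0.1 -1.4 0; 0 0 0 -1.4 0; 0 0 0 0 0; 0 0 0 0 0; 0 0 0 0 0"

```text
time_s: 25.85
position: [0.405, -0.3283, 0.0991]
tcp_rot: [[0.363, 0.0, 0.932], [-0.932, 0.0, 0.363], [-0.0, -1.0, 0.0]]
force: [-0.5, 0.1, 0.3]
opening: 0.007
```

```bash
python3 side.py t3
```

```text
25.9 F [ 0.2534  0.5159 -0.1538] tcp uw [-0.0125  0.0361] z 0.09910831096306309
0.54 224 normal uwz [-0.917  -0.0115  0.3987] tilt 66.50072282002658 u [-0.0402  0.0005] w [-0.0087  0.0836] z [0.013  0.1079]
```

View pics/t3.png

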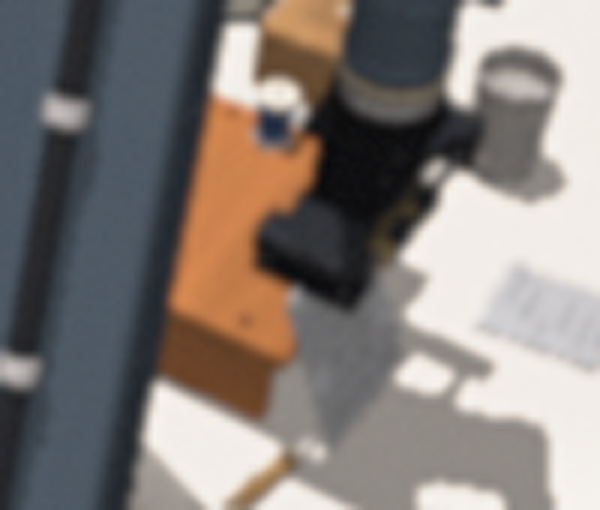

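Request:
send_rows --moves "0 0 0 -5 0; 0 0 -25 -5 0; 0 0 -25 0 0; 40 0 -20 0 0; 40 0 0 0 0; 40 0 0 0 0"

```text
time_s: 26.45
position: [0.3957, -0.3329, 0.1701]
tcp_rot: [[0.363, 0.002, 0.932], [-0.932, -0.002, 0.363], [0.003, -1.0, 0.001]]
force: [-1.3, 0.1, -0.5]
opening: 0.151
```

```bash
python3 -c "
from rig import *
print(read_state()['joint_positions'])"; python3 side.py t4
python3 - <<'E'
from ov import *
p=capture("top")
np.set_printoptions(precision=4,suppress=True)
for d in masks_of(p,"plate_mid")[:3]:
    q=world(p,np.argwhere(d["region"])); uw=(q[:,:2]-F)@np.c_[u,w]; print(d["p"],np.percentile(np.c_[uw,q[:,2]],[3,50,97],axis=0))
E
```

```text
[-5.24635065e+01  2.61744345e+01  1.00706986e+02 -2.41000709e-04
  5.29607034e+01  1.62823544e+01]
26.5 F [-0.3309  0.3806 -0.1975] tcp uw [-0.0231  0.0363] z 0.1690356099517456
0.95 58 normal uwz [-0.9229 -0.0116  0.3848] tilt 67.3705780840182 u [-0.022  -0.0122] w [-0.0072  0.0812] z [0.0567 0.0754]
0.49 [[-0.159  -0.1626 -0.0033]
 [-0.1374 -0.1259  0.0027]
 [-0.0777  0.0379  0.5328]]
```

View pics/t4.png

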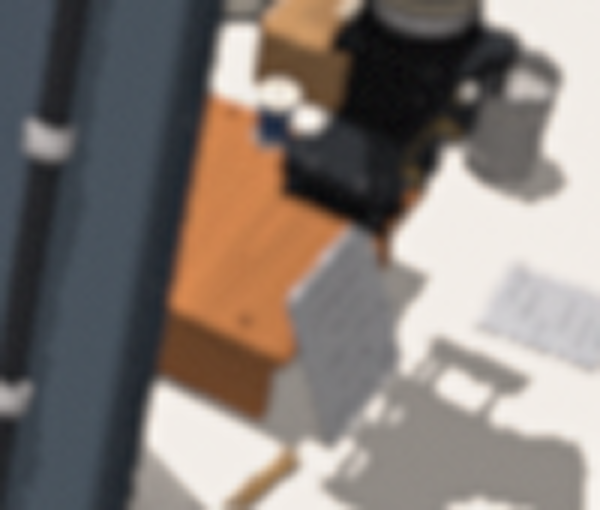

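Request:
send_rows --moves "60 0 0 0 -7; 60 0 0 0 -7; 60 0 0 0 -7; 60 0 0 0 -7; 60 0 0 0 -7; 60 0 0 0 -7; 60 0 0 0 -7; 60 0 0 0 -7; 60 0 0 0 -7; 60 0 0 0 -7; 60 0 0 0 -7; 60 0 0 0 -7; 60 0 0 0 -6; 60 18 0 1 0; 60 0 25 0 0; 60 0 20 0 0; 60 0 0 0 0; 60 0 0 0 0; 60 0 0 0 0"

```text
time_s: 28.23
position: [0.4119, -0.325, 0.1242]
tcp_rot: [[0.932, -0.0, -0.362], [0.362, 0.0, 0.932], [-0.0, -1.0, 0.0]]
force: [0.7, -0.4, 0.3]
opening: 0.688
```

```bash
python3 pose.py | head -1; python3 side.py t5
```

```text
28.2833 F [-0.9233  0.2784 -0.1703] tcp uw [-0.0048  0.0364] z 0.12467324029628535 tool yaw 90.00927683450772
28.3833 F [ 0.5365 -0.6854  0.1497] tcp uw [-0.0047  0.0362] z 0.12508669731712535
0.78 57 normal uwz [-0.9265 -0.0063  0.3763] tilt 67.8940645660486 u [-0.0212 -0.0113] w [-0.0024  0.0835] z [0.0578 0.0784]
```

Request:
send_rows --moves "60 0 12 0 0; 60 0 12 0 0; 60 0 9 0 0; 60 0 1.5 0 0; 60 0 0 0 0; 60 0 0 0 0; 60 0 0 0 0"

```text
time_s: 29.02
position: [0.4122, -0.3252, 0.0902]
tcp_rot: [[0.932, 0.001, -0.363], [0.363, -0.001, 0.932], [0.0, -1.0, -0.001]]
force: [0.1, -0.6, -0.1]
opening: 0.691
```

Request:
send_rows --moves "40 0 1 0 0; 30 0 0 0 0; 20 0 0 0 0; 10 0 0 0 0; 0 0 0 0 0; 0 0 0 0 0; 0 0 0 0 0; 0 0 0 0 0; 0 0 0 0 0; 0 0 0 0 0; 0 0 0 0 0; 0 0 0 0 0"

```text
time_s: 30.02
position: [0.4105, -0.3257, 0.0894]
tcp_rot: [[0.931, -0.003, -0.365], [0.365, -0.002, 0.931], [-0.003, -1.0, -0.0]]
force: [-4.5, -2.9, 6.9]
opening: 0.163
```

```bash
python3 side.py t6
```

```text
30.0667 F [-3.9035 -1.8524  7.788 ] tcp uw [-0.0064  0.0366] z 0.08937518761284494
0.78 60 normal uwz [-0.9561 -0.0022  0.2929] tilt 72.96911089713075 u [-0.0289 -0.0215] w [-0.0097  0.0828] z [0.049  0.0717]
```

View pics/t6.png

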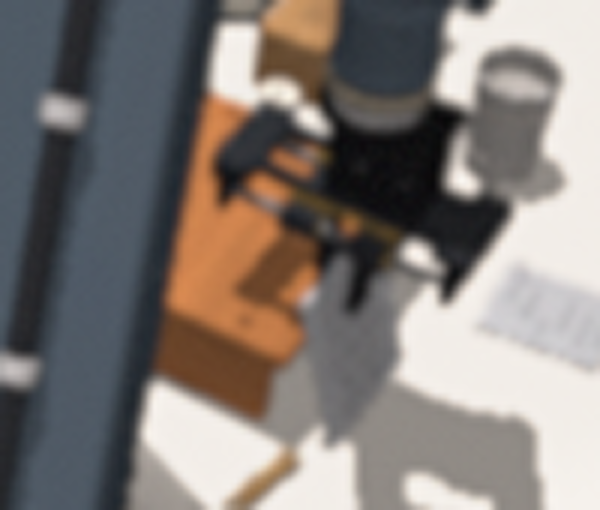

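The plate is jammed diagonally: 14 mm opening, tilt 73°, with 7 N pressing it to the worktop. Lifting slightly should free its lower edge so it can align with the pads.

Request:
send_rows --moves "0 -1 -1 0 0; 0 0 -1 0 0; 0 0 -1 0 0; 0 0 -1 0 0; 0 0 -1 0 0; 0 0 0 0 0; 0 0 0 0 0; 0 0 0 0 0"

```text
time_s: 30.78
position: [0.409, -0.3253, 0.0939]
tcp_rot: [[0.931, -0.004, -0.365], [0.365, 0.0, 0.931], [-0.004, -1.0, 0.002]]
force: [-5.7, -2.0, 6.0]
opening: 0.109
```

```bash
python3 side.py t7
```

```text
30.8333 F [-4.9254 -2.168   6.4915] tcp uw [-0.0077  0.0375] z 0.09389874226626613
0.67 192 normal uwz [-0.9847 -0.0095  0.1738] tilt 79.99307435558583 u [-0.029  -0.0097] w [-0.0193  0.0887] z [0.0158 0.1183]
```

Request:
send_rows --moves "0 -1 -1 0 0; 0 -1 -1 0 0; 0 -1 -1 0 0; 0 -1 -1 0 0; 0 0 -1 0 0; 0 0 0 0 0; 0 0 0 0 0; 0 0 0 0 0"

```text
time_s: 31.55
position: [0.4073, -0.3264, 0.0984]
tcp_rot: [[0.932, -0.0, -0.363], [0.363, 0.001, 0.932], [-0.0, -1.0, 0.001]]
force: [-0.7, -0.5, -5.2]
opening: 0.052
```

```bash
python3 side.py t8
```

```text
31.6 F [-0.7195 -0.8245 -5.4306] tcp uw [-0.0098  0.0371] z 0.09841539993332199
0.61 51 normal uwz [0.9471 0.0163 0.3205] tilt 71.3086958646603 u [-0.3868 -0.0115] w [-0.0027  1.0271] z [0.0511 1.1202]
```

Request:
send_rows --moves "0 -5 -10 0 0; 0 -5 -20 0 0; 0 0 -32 0 0; 0 0 -32 0 0; 0 0 -32 0 0; 0 0 -32 0 0; 0 0 -32 0 0; 0 0 -32 0 0; 0 0 -32 0 0; 0 0 -20 0 0; 0 0 -10 0 0; 0 0 0 0 0; 0 0 0 0 0; 0 0 0 0 0"

```text
time_s: 32.82
position: [0.3969, -0.3291, 0.3806]
tcp_rot: [[0.932, -0.003, -0.362], [0.362, 0.004, 0.932], [-0.001, -1.0, 0.004]]
force: [-0.6, 0.6, -5.7]
opening: 0.054
```

Request:
send_rows --moves "0 5 0 12 0; 0 11 0 25.5 0; 0 11.2 0 25.6 0; 0 11.2 0 25.6 0; 0 11.2 0 25.6 0; 0 11.2 0 25.6 0; 0 11.2 0 25.6 0; 0 11.2 0 25.6 0; 0 11.2 0 25.6 0; 0 11.2 0 25.6 0; 0 11.2 0 25.6 0; 0 11.2 0 25.6 0; 0 11.2 0 25.6 0; 0 11.2 0 25.6 0; 0 11.2 0 25.6 0; 0 11.2 0 25.6 0; 0 11.2 0 25.6 0; 0 11.2 0 25.6 0; 0 5 0 12 0; 0 0 0 0 0"

```text
time_s: 34.48
position: [0.4162, 0.1732, 0.3811]
tcp_rot: [[0.93, -0.004, -0.366], [0.366, 0.002, 0.93], [-0.003, -1.0, 0.003]]
force: [0.1, -0.3, -4.2]
opening: 0.054
```

Request:
send_rows --moves "0 10 0 22 0; 0 10 0 22 0; 0 10 0 22 0; 0 10 0 22 0; 0 10 0 22 0; 0 10 0 22 0; 0 10 0 22 0; 0 10 0 22 0; 0 0 0 0 5.4; 0 0 0 0 5.4; 0 0 0 0 5.4; 0 0 0 0 5.4; 0 0 0 0 5.4; 0 0 0 0 5.5; 0 0 40 0 0; 0 0 40 0 0; 0 0 40 0 0; 0 0 20 0 0; 0 0 0 0 0; 0 0 0 0 0"

```text
time_s: 36.15
position: [0.4277, 0.3622, 0.241]
tcp_rot: [[0.981, -0.004, 0.195], [-0.195, -0.003, 0.981], [-0.004, -1.0, -0.003]]
force: [0.4, 0.7, -4.5]
opening: 0.055
```

Run:
```python
from h import *
np.set_printoptions(precision=4,suppress=True)
s=read_state(); print(s["position"],s["tcp_rot"][:,0],s["force"],s["opening"])
for n in ["scene","top"]:
    p=capture(n)
    cv2.imwrite(f"pics/st_{n}.png",cv2.resize(p["image"][175:305,120:260] if n=="scene" else p["image"][150:260,110:230],None,fx=5,fy=5,interpolation=cv2.INTER_CUBIC))
    for d in masks_of(p,"plate_mid")[:3]:
        q=world(p,np.argwhere(cv2.erode(d["region"].astype(np.uint8),np.ones((2,2)))>0))
        if abs(q.mean(0)[1]-.37)>.1 : continue
        v=np.linalg.svd(q-q.mean(0))[2][2]; print(n,d["p"],len(q),"n",v,np.percentile(q,[2,50,98],axis=0))
    for d in mark_of(p,"stand_slot")[:2]: print(d["p"],world(p,[d["pixel"]],.012))
    rr,cc=np.mgrid[0:384,0:512]; W=world(p,np.c_[rr.ravel(),cc.ravel()])
    k=(W[:,0]>.36)&(W[:,0]<.5)&(W[:,1]>.28)&(W[:,1]<.46)&(W[:,2]>.064)&(W[:,2]<.08); print(len(W[k]), W[k].mean(0), W[k][::3])
```

```text
[0.4277 0.3622 0.241 ] [ 0.9807 -0.1954 -0.0037] [ 0.3624  0.6786 -4.5126] 0.055251209659497216
scene 0.75 425 n [0.8152 0.1324 0.5639] [[0.4131 0.3075 0.1502]
 [0.4217 0.3477 0.1843]
 [0.4344 0.4088 0.2685]]
0.64 [[0.4193 0.377  0.012 ]]
49 [0.4265 0.3697 0.0703] [[0.4354 0.306  0.0703]
 [0.4288 0.305  0.0714]
 [0.4259 0.3076 0.0643]
 [0.4396 0.3614 0.0732]
 [0.4359 0.3631 0.073 ]
 [0.4025 0.3098 0.0704]
 [0.4018 0.311  0.0659]
 [0.456  0.4147 0.0721]
 [0.4494 0.4133 0.0733]
 [0.4492 0.4147 0.0682]
 [0.4109 0.3658 0.076 ]
 [0.4463 0.4161 0.0668]
 [0.4097 0.3639 0.0694]
 [0.4094 0.3651 0.0643]
 [0.4245 0.4166 0.0708]
 [0.4215 0.4181 0.0698]
 [0.4192 0.4195 0.0677]]
0.83 [[0.4223 0.3756 0.012 ]]
17 [0.4187 0.3407 0.0712] [[0.4419 0.3675 0.0738]
 [0.4295 0.315  0.0761]
 [0.426  0.3127 0.0672]
 [0.412  0.3759 0.0699]
 [0.4081 0.3724 0.0663]
 [0.3996 0.3185 0.0744]]
```

View pics/st_scene.png

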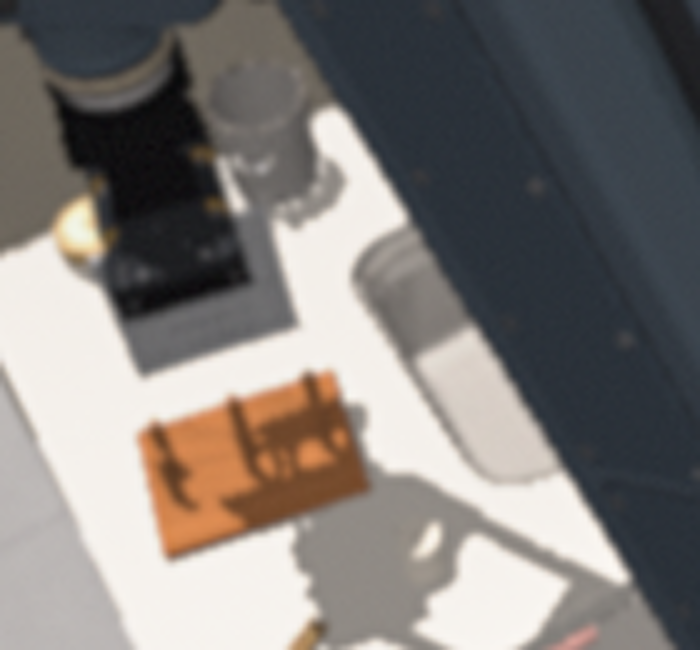

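Request:
send_rows --moves "0 -2.5 0 6.5 0; 0 0 20 0 0; 0 0 20 0 0; 0 0 10 0 0; 0 0 0 0 0; 0 0 0 0 0; 0 0 0 0 0; 0 0 0 0 0"

```text
time_s: 37.12
position: [0.4285, 0.3707, 0.1939]
tcp_rot: [[0.981, 0.002, 0.195], [-0.195, 0.001, 0.981], [0.002, -1.0, 0.002]]
force: [0.3, -0.4, -5.4]
opening: 0.056
```

```bash
cat > st.py <<'E'
from h import *
import sys
np.set_printoptions(precision=4,suppress=True)
C=np.array([.4266,.3693]);X=np.array([.981,-.195]);Y=np.array([.195,.981])
s=read_state(); print(s["position"],(s["position"][:2]-C)@np.c_[X,Y],s["force"],s["opening"])
def Q(a,b,z): return np.r_[C+a*X+b*Y,z]
tcp=(s["position"][:2]-C)@np.c_[X,Y]; z0=s["position"][2]-.098
p=capture("scene"); sc=5; a,c=195,120
im=cv2.resize(p["image"][a:a+110,c:c+130],None,fx=sc,fy=sc,interpolation=cv2.INTER_CUBIC)
def dr(pts,col):
    q=project(p,np.array(pts)); q=np.c_[(q[:,1]-c+.5)*sc,(q[:,0]-a+.5)*sc].round().astype(np.int32); cv2.polylines(im,[q],True,col,1)
for i in (-1,1):
    for j in (-1,0,1): dr([Q(i*.0145+.005*np.cos(t),j*.055+.005*np.sin(t),.072) for t in np.linspace(0,6.28,13)],(0,0,255))
dr([Q(tcp[0],tcp[1]+.055,z0),Q(tcp[0],tcp[1]-.055,z0),Q(tcp[0],tcp[1]-.055,z0+.13),Q(tcp[0],tcp[1]+.055,z0+.13)],(0,255,0))
cv2.imwrite(f"pics/{sys.argv[1]}.png",im)
E
python3 st.py st2
```

```text
[0.4285 0.3707 0.1939] [0.0016 0.0018] [ 0.3375 -0.4007 -5.3515] 0.056140377733539255
```

Request:
send_rows --moves "0 -1.5 6 0 0; 0 0 8 0 0; 0 0 8 0 0; 0 0 8 0 0; 0 0 6 0 0; 0 0 6 0 0; 0 0 4 0 0; 0 0 0 0 0; 0 0 0 0 0; 0 0 0 0 0"

```text
time_s: 38.0
position: [0.4264, 0.3706, 0.1469]
tcp_rot: [[0.981, 0.001, 0.195], [-0.195, 0.0, 0.981], [0.001, -1.0, 0.0]]
force: [-0.2, -0.3, -5.3]
opening: 0.056
```

Request:
send_rows --moves "0 0 6 0 0; 0 0 6 0 0; 0 0 6 0 0; 0 0 5 0 0; 0 0 4 0 0; 0 0 2 0 0; 0 0 0 0 0; 0 0 0 0 0; 0 0 0 0 0"

```text
time_s: 38.75
position: [0.4264, 0.3705, 0.1178]
tcp_rot: [[0.981, 0.001, 0.195], [-0.195, 0.0, 0.981], [0.0, -1.0, 0.0]]
force: [0.4, 0.2, -5.4]
opening: 0.058
```

Request:
send_rows --moves "0 0 2 0 0; 0 0 2 0 0; 0 0 1 0 0; 0 0 1 0 0; 0 0 0 0 0; 0 0 0 0 0; 0 0 0 0 0"

```text
time_s: 39.33
position: [0.4262, 0.3704, 0.1117]
tcp_rot: [[0.981, 0.0, 0.195], [-0.195, 0.0, 0.981], [0.0, -1.0, 0.0]]
force: [0.2, 0.3, -4.7]
opening: 0.057
```

Request:
send_rows --moves "0 0 1 0 0; 0 0 1 0 0; 0 0 1 0 0; 0 0 0 0 0; 0 0 0 0 0; 0 0 0 0 0"

```text
time_s: 39.83
position: [0.4261, 0.3704, 0.1086]
tcp_rot: [[0.981, -0.0, 0.195], [-0.195, 0.0, 0.981], [-0.0, -1.0, 0.0]]
force: [0.2, -0.6, -4.7]
opening: 0.055
```

Request:
send_rows --moves "0 0 1 0 0; 0 0 1 0 0; 0 0 1 0 0; 0 0 0 0 0; 0 0 0 0 0; 0 0 0 0 0"

```text
time_s: 40.33
position: [0.4266, 0.3705, 0.1078]
tcp_rot: [[0.981, 0.002, 0.195], [-0.195, 0.001, 0.981], [0.001, -1.0, 0.001]]
force: [-2.1, -2.2, 9.9]
opening: 0.051
```

Contact with the foot: the force went from -4.7 to +9.9 N at z = 0.108. I'll ease the load, release slowly and withdraw upward.

Request:
send_rows --moves "0 0 -0.7 0 0; 0 0 0 0 0; 0 0 0 0 0; 8 0 0 0 0; 12 0 0 0 0; 16 0 0 0 0; 25 0 0 0 0; 40 0 0 0 0; 60 0 0 0 0; 80 0 0 0 0; 80 0 0 0 0; 80 0 0 0 0; 80 0 0 0 0; 80 0 0 0 0; 80 0 0 0 0; 80 0 0 0 0"

```text
time_s: 41.67
position: [0.4261, 0.3704, 0.1064]
tcp_rot: [[0.981, 0.0, 0.195], [-0.195, 0.0, 0.981], [0.0, -1.0, 0.0]]
force: [0.1, -0.4, -0.3]
opening: 0.852
```

Request:
send_rows --moves "80 0 -6 0 0; 80 0 -10 0 0; 80 0 -15 0 0; 80 0 -25 0 0; 80 0 -35 0 0; 80 0 -35 0 0; 80 0 -35 0 0; 80 0 -35 0 0; 80 0 -20 0 0; 80 0 0 0 0; 80 0 0 0 0; 80 0 0 0 0"

```text
time_s: 42.67
position: [0.4253, 0.3699, 0.3219]
tcp_rot: [[0.981, -0.001, 0.195], [-0.195, -0.001, 0.981], [-0.001, -1.0, -0.001]]
force: [-0.1, -0.0, -0.8]
opening: 0.918
```

Run:
```python
from h import *
np.set_printoptions(precision=4,suppress=True)
C=np.array([.4266,.3693]);X=np.array([.981,-.195]);Y=np.array([.195,.981])
s=read_state(); print(s["time_s"],s["position"],s["force"],s["opening"])
for n in ["scene","top"]:
    p=capture(n)
    for d in masks_of(p,"plate_mid")[:3]:
        q=world(p,np.argwhere(d["region"])); xy=(q[:,:2]-C)@np.c_[X,Y]; A=np.c_[xy,q[:,2]]
        if abs(np.median(xy,0)).max()>.1: continue
        k=abs(A[:,0]-np.median(A[:,0]))<.03; B=A[k]; v=np.linalg.svd(B-B.mean(0))[2][2]
        print(n,round(d["p"],2),k.sum(),"normal",v,"pct",np.percentile(B,[3,50,97],axis=0))
    for nm in ["reel_a","peg_a","wax_pot"]:
        for d in mark_of(p,nm)[:3]: print(nm,round(d["p"],2),np.round(d["pixel"]),world(p,[d["pixel"]],0)[0])
```

```text
42.6667 [0.4253 0.3699 0.3219] [-0.0778 -0.0237 -0.7975] 0.918470761986635
scene 0.91 676 normal [-1.     -0.0018  0.    ] pct [[-0.0061 -0.0529  0.0204]
 [-0.0033 -0.0022  0.0885]
 [-0.0007  0.0464  0.1433]]
reel_a 0.53 [153. 308.] [ 0.6517 -0.4602  0.    ]
reel_a 0.48 [287. 204.] [0.2902 0.2983 0.    ]
peg_a 0.48 [211. 309.] [ 0.3588 -0.2317  0.    ]
peg_a 0.44 [308. 177.] [0.2696 0.4094 0.    ]
wax_pot 0.58 [224. 142.] [0.677  0.3806 0.    ]
reel_a 0.68 [219. 293.] [ 0.3625 -0.2184  0.    ]
reel_a 0.62 [169. 339.] [ 0.5889 -0.4239  0.    ]
peg_a 0.55 [220. 294.] [ 0.3563 -0.2215  0.    ]
peg_a 0.42 [239. 150.] [0.2661 0.4163 0.    ]
wax_pot 0.65 [144. 160.] [0.6955 0.3881 0.    ]
```

```bash
python3 -c "
from rig import *
print(hand_in())"
```

```text
the job is handed in; nothing more can be done
None
```

The large hem plate stands on edge in the stand, resting on the foot and released. I handed the job in at about 43 s of the 64 s allowed.

**How it was done**
- **Overhang:** my first drag turned the plate about 35°, because only one fingertip was bearing. I straightened it with edge pushes and a two-finger push from behind. It then lay flat with its centre about 15 mm behind the front edge, an overhang of about 5 cm.
- **Pinch:** this differs from your description. The moves can't tilt the tool, so I couldn't pinch the plate while it lay flat. I dragged it further out and let it tip over the front edge under finger pressure. Its lower edge rested on the worktop while it leaned on the riser, and I gripped the raised edge from above and lifted it. By my geometry its centre stayed at or above about 0.06 m, clear of the 0.035 m fall limit.
- **Stand:** I carried it over the tap and lowered it between the rods until it met the foot. The force went from -5 to +10 N there, and only then did I open the fingers.

**Last checks**
- **Plate (scene camera):** the faces are vertical, about 3 mm off the slot's middle across it and within about 3 mm along it. Its top is about 0.14 m up, as expected when it rests on the foot. The top camera gave no usable reading of the plate at the end.
- **Gripper:** open and well above the plate, touching nothing.
- **Reels, pegs and pot:** every one I re-detected was within about 2 cm of where it started, the spread I'd expect from the networks. Reel_b was found only roughly, in the top view, and one low-confidence "reel" detection fell on a peg.
- **Not checked:** I reached the 12-picture limit before lowering the plate, so that part and the end state were checked by numbers only.

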